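# Gauge a casting and hold the mould case open for it

### The arm

A 6-joint arm with a two-finger parallel gripper is mounted at the origin on the work surface. World frame = base frame: x ahead of the robot, y to its left, z up, the work surface at z = 0. Lengths are in m, angles in rad, forces in N, time in s.
With the tool pointing down it reaches from about 0.375 to 0.975 m from the base axis. Payload 3.8 kg.
Tool frame: the origin (TCP) lies midway between the tips of the shut fingers; the grasp point (between the pads) lies 19 mm behind it; z points along the fingers, y is the direction in which the jaws open and shut (so a half turn about z gives the same grasp; the last joint's range is limited). The gripper opens to 85 mm and grips with 20 to 120 N. Pads are 22 mm wide; open, the fingers measure 114 mm over their backs; the gripper's body (76 mm by 85 mm) begins 54 mm behind the grasp point. The pads swing forward as they close: fully open they stand 13 mm farther back than shut.
Start: joints at [1.276, 0.264, 1.604, -0, 1.274, -0.037], TCP at [0.172, 0.653, 0.231] pointing down, gripper open.
Joint ranges: [-2.63, 2.63], [-0.94, 2.18], [0.31, 2.57], [-1.31, 4.45], [0, 2.66], [-2.55, 2.55]. Speed limits (rad/s): [2.57, 2.57, 3.14, 3.14, 3.14, 3.14].

### API

Orientations are given as a rotation vector (axis times angle).
In Python, from workcell import bot gives the robot as it stands.
- The arm moves only by the shell command python3 -m inch 'ROWS' [FORCE]. ROWS is JSON, a list of rows, each an object of numbers: "dx", "dy", "dz": the shift along the tool's x, y, z in m; "ax", "ay", "az": the turn, a rotation vector about the tool's x, y, z in degrees; "fingers": the opening, from -1 (shut) to 1 (fully open). A call has 1 to 20 rows; each row is the pose to reach, as a shift and turn from the pose measured when the call began, along the tool's axes at that moment; what a row does not reach only later rows make up. A row lasts 1/8 s, in which the tool goes at most 62.5 mm and 10.7 degrees, less where a joint would pass 70% of its speed; a pose out of reach is approached as far as the arm can. A call with a gripper value outside its range is refused whole. The fingers move at their own pace and stop on an object; FORCE is the grip in N (left out, the last holds). Time passes only in rows, so rows that repeat a pose let the fingers close. It gives the time, the measured TCP pose, the force and the opening at its end, in the units of the state.
- bot.read_state(): the state, without advancing time (a new reading comes with each control period).
- bot.read_camera(name): name is "scene" or "top" or "wrist"; returns (picture, depth): 400x640x3 uint8, blue, green, red; 400x640 float32, m along the optical axis (not along the pixel's ray), 0 where there is no reading.
- bot.get_calibration(name): a dict with "intrinsics" (3x3 intrinsics, pixels), "view" (4x4, takes a point from world to camera coordinates). Camera axes: x right, y down, z forward; pixel columns grow to the right and rows downward; lengths in m; the calibration is good to about 2 mm. The wrist camera is an equidistant fisheye: a pixel r from the principal point sees the ray r / f radians off the axis. A picture is of the moment at which its call begins: read the wrist's pose just before it. get_calibration takes no time and is no camera call; for the wrist camera it gives the pose at the moment of the call.
- bot.finish_job(): hands the job in, once; it reports no verdict.
Trained networks look in the newest picture that a camera, given by its name, has taken for a name from the list of things; names that differ only in an ending like _2 or _b are one class to them, and where a whole thing is asked for, a point or a joint stands for the part that bears it (a point fixed in the world has none). Each returns a list of dicts, best first, with "p" (0 to 1); they miss things now and then, are a little off and sometimes report something else, mostly with a low value. They report only what shows in the picture. A call takes as long as a camera call. They do not tell look-alikes from the thing itself.
- bot.masks_of(camera, thing): "region" (400x640 bool, what is visible of it) and "box" ([left, top, right, bottom] in pixels, round what is visible of it).
The state is a dict: "time": time; "q": joint angles; "joint_vel": joint speeds; "joint_torque": joint torques, N m; "tool_pos": TCP position; "tcp_rot": TCP orientation; "wrist_force": force on the tool from outside, world axes, zero at the start; "torque": the same for the moment, N m; "width": opening from 0.0 (shut) to 1.0 (fully open).
Only numpy, scipy, OpenCV 4.12 (cv2) and the standard library are available. Lean on these libraries where they do the work, as an engineer would, in place of code of your own. Each camera call takes 0.05 s, during which the arm holds its last target. There are 200 camera calls.

### The job

Gently push the sprung height gauge down by its black knob until its foot rests on the cast piece below it, read the piece's height, and let the gauge spring back up. Then lift the mould case's lid by its bar handle and hold it open for a workmate to load the piece: at 40 degrees from closed if the piece is under 25 mm tall, at 60 degrees if it is taller. Finish while still holding the lid steady at that angle, as it falls shut when let go, and leave the cast pieces, the cup and the can where they stand.

Things in the scene. Friction and masses are not known exactly. Their poses are not given: they have to be found in the camera images.
- stand: fixed height gauge stand on the bench: dark steel base 90 x 110 mm and 18 mm tall, whose near edge lies 50 mm in its own +x from its origin, post 22 mm across at 75 mm in +x, grey arm 34 mm wide reaching back over the origin with its top at 138 mm. Origin on the bench directly under the gauge foot, z up
- gauge (a joint): sliding plunger of the gauge, vertical; its value (m) is the height of the foot's underside over the bench: 0.075 at rest (its upper stop), smaller as it is pushed down. Foot resting on a piece: value = the piece's height (0.016, 0.036 or 0.052). A spring pushes it back up with about 2 N at rest and 3.5 N at 0.016; stops on the piece, so press with a force stop near 8 N
- gauge_foot (a point): centre of the underside of the steel foot, a disc 22 mm across at the plunger's lower end
- gauge_top (a point): centre of the flat top of the plunger's round black knob, 36 mm across, 150 mm straight above gauge_foot (225 mm over the bench at rest); push it straight down from above, with closed fingers, for instance
- lid (a joint): hinge of the mould case's lid: 0 = shut (level, as at the start), grows as the front edge rises, in rad (40 degrees = 0.698, 60 degrees = 1.047); stop at 1.45. No stay: the lid, 0.3 to 0.55 kg, falls shut when let go
- lid_handle (a point): middle of the lid's handle, a level round steel bar 12 mm thick and 90 mm long parallel to the hinge, 45 mm in front of the lid's front edge, on two 10 mm arms at its ends; 85.5 mm over the bench when shut, 205 mm from the hinge axis. Free space of 39 mm between bar and case; can be gripped from above with fingers on either side of the bar, which may turn between them
- lid_hinge (a point): middle of the lid's hinge axis, on the far upper edge of the case, 85.5 mm over the bench. The level line from here to lid_handle while shut is the case's front direction
- case: fixed plywood mould case, 160 (x) x 220 (y) x 80 mm tall, with a 10 mm plywood lid; front with the handle faces its own -x, hinge along its +x edge. Origin under its centre on the bench, z up
- strip: bare cast aluminium strip lying flat, 30 x 70 x 16 mm tall; origin in the middle of its underside. One of strip, rod and block stands under the gauge foot, the other two about 90 mm to either side
- rod: short length of bare cast aluminium rod standing on end, 40 mm across and 36 mm tall; origin in the middle of its underside
- block: bare cast aluminium block, 44 x 44 x 52 mm tall; origin in the middle of its underside
- cup: black mixing cup, 60 mm across, 75 mm tall, open at the top, near the robot between case and gauge; origin in the middle of its underside; a bystander
- can: metal spray can, 56 mm across, about 140 mm tall, standing on the far side between case and gauge; origin in the middle of its underside; a bystander
There are look-alikes about, which are no part of the job. What is shaped like the block but red is not meant.

How it is judged:
On the way, in this order (a step that is already met when the one before it is completed fails the run):
1. the gauge foot rests on the piece below it, pressed lightly, and the gauge reads its height (((horizontal distance between strip and gauge_foot below 0.03 m and value of joint gauge between 0.0135 and 0.0185 m and contact force between gauge and strip above 0.3 N) or (horizontal distance between rod and gauge_foot below 0.03 m and value of joint gauge between 0.0335 and 0.0385 m and contact force between gauge and rod above 0.3 N) or (horizontal distance between block and gauge_foot below 0.03 m and value of joint gauge between 0.0495 and 0.0545 m and contact force between gauge and block above 0.3 N))), for 0.2 s.
2. the gauge is back up at its rest while the lid is still shut (value of joint gauge above 0.07 m and value of joint lid below 0.1 rad), for 0.1 s.
At the end, for the whole second after the job is handed in: the lid is held by the fingers, steady, within 6 degrees of the stated angle: 40 degrees (0.698 rad) with the strip under the gauge, 60 degrees (1.047 rad) with the rod or block; nothing else props it; the gauge is back up above 70 mm; pieces, cup and can within 20 mm of where they stood (((horizontal distance between strip and gauge_foot below 0.03 m and value of joint lid between 0.593 and 0.803 rad) or (horizontal distance between any of rod, block and gauge_foot below 0.03 m and value of joint lid between 0.942 and 1.152 rad)) and velocity of joint lid between -0.05 and 0.05 rad/s and contact force between the fingers and lid above 0.5 N and value of joint gauge above 0.07 m and contact force between lid and strip below 0.1 N and contact force between lid and rod below 0.1 N and contact force between lid and block below 0.1 N and contact force between lid and cup below 0.1 N and contact force between lid and can below 0.1 N and distance of each of strip, rod, block, cup, can from where it was at the start of the episode below 0.02 m); the arm keeps its last pose, push and grip.
It fails at once if the gauge foot is pressed on a piece with more than 40 N (contact force between gauge and strip above 40 N or contact force between gauge and rod above 40 N or contact force between gauge and block above 40 N).
It fails at once if a cast piece, the cup or the can is moved more than 20 mm (distance of any of strip, rod, block, cup, can from where it was at the start of the episode above 0.02 m).
It also fails if it takes over 58 s, if anything falls off the work surface, if the arm or the gripper's body presses on something with over 40 N, if the wrist force passes 120 N, or if a joint passes its speed limit or range.

## Working session

There is one attempt and no reset: what is moved stays moved. The work goes in short steps, Python scripts to look and compute and a shell command to move; the robot and the scene stay as the last step left them, time stands still between calls to the robot, and variables do not carry over. Pictures are saved under pics/ and viewed, about 8 in all and at most 12, crops included, and the job is handed in when it is done.

```bash
mkdir -p pics
cat > h.py <<'E'
import numpy as np, cv2
from workcell import bot
from scipy.spatial.transform import Rotation as R
def cloud(cam, d):
    c=bot.get_calibration(cam);K=np.array(c["intrinsics"]);V=np.array(c["view"])
    v,u=np.mgrid[0:400,0:640]
    P=np.stack([(u-K[0,2])/K[0,0]*d,(v-K[1,2])/K[1,1]*d,d],-1)
    W=(P-V[:3,3])@V[:3,:3]
    W[d<=0]=np.nan
    return W
E
python3 - <<'E'
from h import *
s=bot.read_state();print({k:np.round(v,3) for k,v in s.items()})
ims=[]
for cam in("scene","top"):
    im,d=bot.read_camera(cam);cv2.imwrite(f"pics/{cam}0.png",im);W=cloud(cam,d)
    np.save(f"{cam}W.npy",W)
    for t in("stand","gauge","lid","lid_handle","case","strip","rod","block","cup","can"):
        for m in bot.masks_of(cam,t)[:2]:
            p=W[m["region"]];p=p[~np.isnan(p[:,0])]
            if len(p): 
                zt=np.percentile(p[:,2],95);tp=p[p[:,2]>zt-.008]
                print(cam,t,round(m["p"],2),m["box"],"med",np.median(p,0).round(3),"top",tp.mean(0).round(3),zt.round(3))
E
```

```text
{'time': np.float64(0.0), 'q': array([ 1.276,  0.265,  1.605, -0.   ,  1.274, -0.037]), 'joint_vel': array([-0.002,  0.   ,  0.   ,  0.001, -0.   ,  0.   ]), 'joint_torque': array([ 1.0000e-03, -5.1509e+01, -3.6732e+01, -0.0000e+00,  1.3000e-02,
        0.0000e+00]), 'tool_pos': array([0.172, 0.652, 0.23 ]), 'tcp_rot': array([-0.404, -3.115,  0.004]), 'wrist_force': array([ 0.231,  0.579, -0.699]), 'torque': array([ 0.021, -0.023, -0.03 ]), 'width': np.float64(0.997)}
scene stand 0.66 [237.0, 228.2, 255.3, 287.7] med [ 0.57  -0.2    0.218] top [ 0.57  -0.2    0.225] 0.227
scene stand 0.63 [233.7, 232.2, 318.5, 341.6] med [ 0.645 -0.194  0.021] top [ 0.569 -0.199  0.224] 0.224
scene gauge 0.89 [237.0, 229.0, 259.0, 286.1] med [ 0.57 -0.2   0.22] top [ 0.569 -0.199  0.225] 0.227
scene lid 0.85 [289.1, 165.5, 376.6, 226.3] med [0.578 0.164 0.092] top [0.578 0.167 0.092] 0.095
scene lid_handle 0.85 [289.8, 168.4, 377.7, 227.8] med [0.579 0.163 0.092] top [0.578 0.166 0.092] 0.095
scene lid_handle 0.61 [235.2, 228.7, 254.4, 289.4] med [ 0.569 -0.2    0.22 ] top [ 0.569 -0.199  0.225] 0.22
[... 1447 characters left out ...]
e 0.69 [439.4, 200.8, 462.9, 214.2] med [ 0.584 -0.296  0.016] top [ 0.584 -0.295  0.016] 0.019
top case 0.59 [213.5, 168.7, 318.8, 270.7] med [0.572 0.172 0.091] top [0.569 0.174 0.091] 0.095
top strip 0.58 [439.9, 200.3, 460.6, 216.2] med [ 0.583 -0.293  0.016] top [ 0.583 -0.291  0.026] 0.02
top block 0.94 [400.0, 237.6, 425.1, 259.9] med [ 0.477 -0.184  0.052] top [ 0.477 -0.187  0.052] 0.055
top block 0.91 [370.5, 215.1, 392.7, 233.7] med [ 0.541 -0.106  0.052] top [ 0.54  -0.106  0.052] 0.055
top cup 0.78 [323.1, 275.0, 350.6, 299.8] med [0.389 0.004 0.025] top [0.393 0.005 0.074] 0.076
top can 0.6 [327.2, 121.0, 348.9, 157.7] med [ 0.733 -0.001  0.139] top [ 0.745 -0.001  0.14 ] 0.143
```

Run:
```python
import cv2,numpy as np
a=cv2.imread("pics/scene0.png")[150:360,200:400];b=cv2.imread("pics/top0.png")[110:310,200:470]
cv2.imwrite("pics/c.png",np.vstack([cv2.resize(a,(400,420))[:300] if 0 else cv2.copyMakeBorder(cv2.resize(a,(285,300)),0,0,0,120,0),cv2.resize(b,(405,300))]))
cv2.imwrite("pics/c1.png",cv2.resize(a,(571,600)));cv2.imwrite("pics/c2.png",cv2.resize(b,(800,593)))
```

```text
(no output)
```

View pics/c1.png

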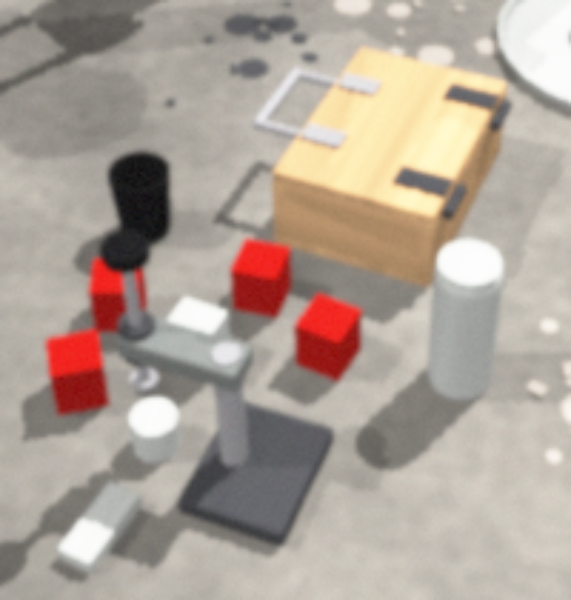

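View pics/c2.png

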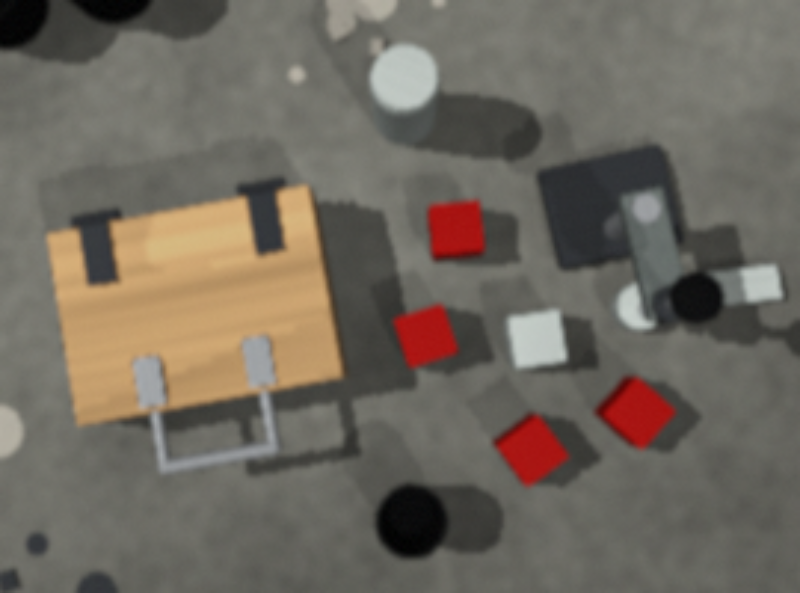

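```bash
cat >> h.py <<'E'
def go(p,tooly=None,s=None):
    "shift/turn in tool axes to world target p with tool down, tool y along tooly"
    s=s or bot.read_state();R0=R.from_rotvec(s["tcp_rot"])
    d=R0.inv().apply(np.array(p)-s["tool_pos"])
    out=[d.round(4)]
    if tooly is not None:
        y=np.r_[tooly[:2],0]/np.linalg.norm(tooly[:2])
        for sg in(1,-1):
            z=np.array([0,0,-1.]);yy=y*sg;x=np.cross(yy,z)
            out.append((R0.inv()*R.from_matrix(np.c_[x,yy,z])).as_rotvec(degrees=True).round(1))
    return out
def ray(cam,u,v,z):
    c=bot.get_calibration(cam);K=np.array(c["intrinsics"]);V=np.array(c["view"])
    o=-V[:3,:3].T@V[:3,3];r=V[:3,:3].T@np.linalg.solve(K,[u,v,1.])
    return o+r*(z-o[2])/r[2]
E
python3 - <<'E'
from h import *
k=800/270
print("bar",[ray("top",200+a/k,110+b/k,.0855).round(4) for a,b in((162,466),(273,447))])
print("barScene",[ray("scene",200+a/2.857,150+b/2.857,.0855).round(4) for a,b in((258,123),(298,72))])
print("lid",[ray("top",200+a/k,110+b/k,.09).round(4) for a,b in((48,233),(310,186),(343,377),(78,424))])
s=bot.read_state();print(R.from_rotvec(s["tcp_rot"]).as_matrix().round(3))
print(go([.566,-.197,.3],[-.98,-.17]))
E
```

```text
bar [array([0.4452, 0.2033, 0.0855]), array([0.4583, 0.1129, 0.0855])]
barScene [array([0.4631, 0.1121, 0.0855]), array([0.4499, 0.2037, 0.0855])]
lid [array([0.6374, 0.2946, 0.09  ]), array([0.6695, 0.0778, 0.09  ]), array([0.5131, 0.0547, 0.09  ]), array([0.4808, 0.2705, 0.09  ])]
[[-0.967  0.255  0.   ]
 [ 0.255  0.967 -0.   ]
 [-0.    -0.    -1.   ]]
[array([-0.5975, -0.7212, -0.0687]), array([  -0. ,   -0. , -114.6]), array([-0. ,  0. , 65.4])]
```

```bash
python3 -m inch '[{"dz":-0.06,"fingers":-1},{"dz":-0.07,"fingers":-1},{"dx":-0.06,"dy":-0.072,"dz":-0.07,"az":10,"fingers":-1},{"dx":-0.1,"dy":-0.12,"dz":-0.07,"az":20,"fingers":-1},{"dx":-0.14,"dy":-0.169,"dz":-0.07,"az":30,"fingers":-1},{"dx":-0.18,"dy":-0.217,"dz":-0.07,"az":40,"fingers":-1},{"dx":-0.22,"dy":-0.266,"dz":-0.07,"az":50,"fingers":-1},{"dx":-0.26,"dy":-0.314,"dz":-0.07,"az":60,"fingers":-1},{"dx":-0.3,"dy":-0.362,"dz":-0.07,"az":66.8,"fingers":-1},{"dx":-0.34,"dy":-0.41,"dz":-0.07,"az":66.8,"fingers":-1},{"dx":-0.38,"dy":-0.459,"dz":-0.07,"az":66.8,"fingers":-1},{"dx":-0.42,"dy":-0.507,"dz":-0.07,"az":66.8,"fingers":-1},{"dx":-0.46,"dy":-0.555,"dz":-0.07,"az":66.8,"fingers":-1},{"dx":-0.5,"dy":-0.603,"dz":-0.07,"az":66.8,"fingers":-1},{"dx":-0.54,"dy":-0.652,"dz":-0.07,"az":66.8,"fingers":-1},{"dx":-0.58,"dy":-0.7,"dz":-0.07,"az":66.8,"fingers":-1},{"dx":-0.5975,"dy":-0.7212,"dz":-0.07,"az":66.8,"fingers":-1},{"dx":-0.5975,"dy":-0.7212,"dz":-0.07,"az":66.8,"fingers":-1},{"dx":-0.5975,"dy":-0.7212,"dz":-0.07,"az":66.8,"fingers":-1}]'
python3 - <<'E'
from h import *
s=bot.read_state();print(s["q"].round(3),s["wrist_force"])
print(go([.566,-.197,.23],[.989,.146]))
im,_=bot.read_camera("wrist");cv2.imwrite("pics/w1.png",im)
c=bot.get_calibration("wrist");K=np.array(c["intrinsics"]);V=np.array(c["view"])
for p in([.566,-.197,.225],[.566,-.197,.2],s["tool_pos"]):
    q=V[:3,:3]@p+V[:3,3];th=np.arctan2(np.hypot(*q[:2]),q[2]);print((K[:2,2]+K[0,0]*th*q[:2]/np.hypot(*q[:2])).round(1),q.round(3))
E
```

```text
[ 1.276  0.264  1.604 -0.     1.274 -0.037] [0.79134482 0.07260075 0.56068587]
[array([-0.5975, -0.7212,  0.0013]), array([-0. ,  0. , 66.8]), array([  -0. ,   -0. , -113.2])]
[ 26.4 440. ] [-0.72   0.599  0.336]
[ 30.7 433.6] [-0.72   0.592  0.36 ]
[319.9 252.1] [0.001 0.028 0.158]invalid input at $[0]: expected keys dx, dy, dz, ax, ay, az, fingers
```

View pics/w1.png

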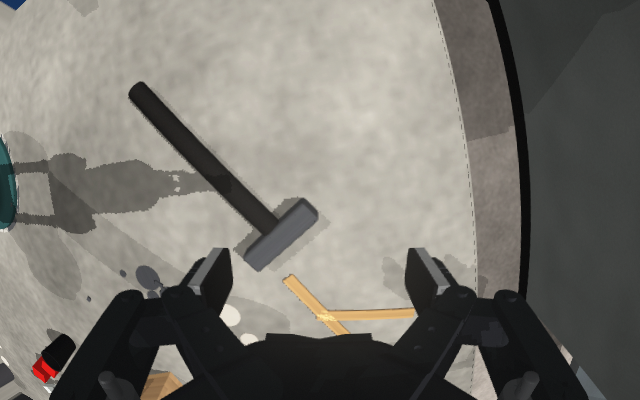

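The call was refused: every row needs all the keys. The picture shows only the bench near the start pose (hammer), so nothing has moved.

```bash
python3 -m inch '[{"dx":0,"dy":0,"dz":-0.06,"ax":0,"ay":0,"az":0,"fingers":-1},{"dx":-0.03,"dy":-0.036,"dz":-0.07,"ax":0,"ay":0,"az":5,"fingers":-1},{"dx":-0.065,"dy":-0.078,"dz":-0.07,"ax":0,"ay":0,"az":12,"fingers":-1},{"dx":-0.1,"dy":-0.12,"dz":-0.07,"ax":0,"ay":0,"az":20,"fingers":-1},{"dx":-0.14,"dy":-0.169,"dz":-0.07,"ax":0,"ay":0,"az":30,"fingers":-1},{"dx":-0.18,"dy":-0.217,"dz":-0.07,"ax":0,"ay":0,"az":40,"fingers":-1},{"dx":-0.22,"dy":-0.266,"dz":-0.07,"ax":0,"ay":0,"az":50,"fingers":-1},{"dx":-0.26,"dy":-0.314,"dz":-0.07,"ax":0,"ay":0,"az":60,"fingers":-1},{"dx":-0.3,"dy":-0.362,"dz":-0.07,"ax":0,"ay":0,"az":66.8,"fingers":-1},{"dx":-0.34,"dy":-0.41,"dz":-0.07,"ax":0,"ay":0,"az":66.8,"fingers":-1},{"dx":-0.38,"dy":-0.459,"dz":-0.07,"ax":0,"ay":0,"az":66.8,"fingers":-1},{"dx":-0.42,"dy":-0.507,"dz":-0.07,"ax":0,"ay":0,"az":66.8,"fingers":-1},{"dx":-0.46,"dy":-0.555,"dz":-0.07,"ax":0,"ay":0,"az":66.8,"fingers":-1},{"dx":-0.5,"dy":-0.603,"dz":-0.07,"ax":0,"ay":0,"az":66.8,"fingers":-1},{"dx":-0.54,"dy":-0.652,"dz":-0.07,"ax":0,"ay":0,"az":66.8,"fingers":-1},{"dx":-0.58,"dy":-0.7,"dz":-0.07,"ax":0,"ay":0,"az":66.8,"fingers":-1},{"dx":-0.5975,"dy":-0.7212,"dz":-0.07,"ax":0,"ay":0,"az":66.8,"fingers":-1},{"dx":-0.5975,"dy":-0.7212,"dz":-0.07,"ax":0,"ay":0,"az":66.8,"fingers":-1},{"dx":-0.5975,"dy":-0.7212,"dz":-0.07,"ax":0,"ay":0,"az":66.8,"fingers":-1}]'
python3 - <<'E'
from h import *
s=bot.read_state();print(s["q"].round(3),s["wrist_force"])
print(go([.566,-.197,.23],[.989,.146]))
c=bot.get_calibration("wrist");K=np.array(c["intrinsics"]);V=np.array(c["view"])
im,_=bot.read_camera("wrist")
for p in([.566,-.197,.225],s["tool_pos"]):
    q=V[:3,:3]@p+V[:3,3];th=np.arctan2(np.hypot(*q[:2]),q[2]);u=(K[:2,2]+K[0,0]*th*q[:2]/np.hypot(*q[:2]));print(u.round(1),q.round(3))
    cv2.circle(im,tuple(int(a) for a in u),4,(0,255,255),1)
cv2.imwrite("pics/w2.png",im)
E
```

```text
time: 3.52
tool_pos: [0.5656, -0.1965, 0.3011]
tcp_rot: [-2.052, -2.378, -0.0]
wrist_force: [0.6, -0.8, -0.9]
width: -0.001
[-0.376  0.086  1.684  0.     1.373 -0.523] [ 0.62940865 -0.77865582 -0.86987259]
[array([-0.0006,  0.0003,  0.0711]), array([-0., -0.,  0.]), array([ 1.0e-01, -0.0e+00, -1.8e+02])]
[318.7 206.1] [0.    0.007 0.231]
[318.3 251.3] [-0.     0.028  0.158]
```

View pics/w2.png

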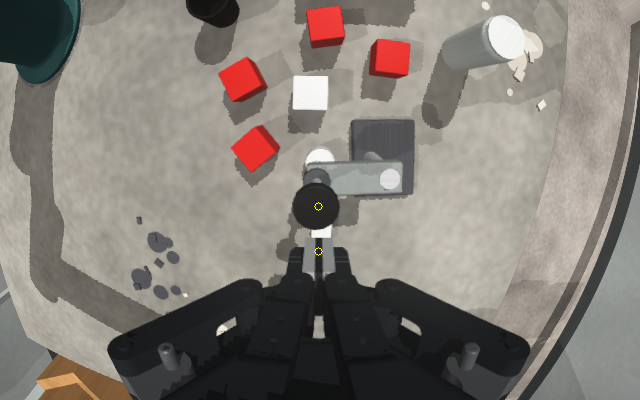

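Rod under the foot; the knob centre (316,206) agrees with the predicted (319,206). Push down.

```bash
python3 -m inch '[{"dx":0,"dy":0,"dz":0.04,"ax":0,"ay":0,"az":0,"fingers":-1},{"dx":0,"dy":0,"dz":0.065,"ax":0,"ay":0,"az":0,"fingers":-1},{"dx":0,"dy":0,"dz":0.08,"ax":0,"ay":0,"az":0,"fingers":-1},{"dx":0,"dy":0,"dz":0.09,"ax":0,"ay":0,"az":0,"fingers":-1},{"dx":0,"dy":0,"dz":0.1,"ax":0,"ay":0,"az":0,"fingers":-1},{"dx":0,"dy":0,"dz":0.109,"ax":0,"ay":0,"az":0,"fingers":-1},{"dx":0,"dy":0,"dz":0.11,"ax":0,"ay":0,"az":0,"fingers":-1}]'
```

```text
time: 4.45
tool_pos: [0.5659, -0.1959, 0.1911]
tcp_rot: [-2.051, -2.379, -0.001]
wrist_force: [-0.0, 2.5, 2.9]
width: 0.003
```

```bash
python3 -m inch '[{"dx":0,"dy":0,"dz":0.003,"ax":0,"ay":0,"az":0,"fingers":-1},{"dx":0,"dy":0,"dz":0.004,"ax":0,"ay":0,"az":0,"fingers":-1}]'; python3 -m inch '[{"dx":0,"dy":0,"dz":0.001,"ax":0,"ay":0,"az":0,"fingers":-1},{"dx":0,"dy":0,"dz":0.001,"ax":0,"ay":0,"az":0,"fingers":-1}]'
```

```text
time: 4.7
tool_pos: [0.5661, -0.1961, 0.1873]
tcp_rot: [2.051, 2.379, 0.002]
wrist_force: [-0.6, 1.3, 2.2]
width: 0.004
time: 4.95
tool_pos: [0.5661, -0.1961, 0.1864]
tcp_rot: [2.051, 2.379, 0.002]
wrist_force: [-0.9, 2.1, 2.6]
width: 0.002
```

```bash
python3 -m inch '[{"dx":0,"dy":0,"dz":0.001,"ax":0,"ay":0,"az":0,"fingers":-1},{"dx":0,"dy":0,"dz":0.001,"ax":0,"ay":0,"az":0,"fingers":-1}]'
```

```text
time: 5.2
tool_pos: [0.5662, -0.1961, 0.1861]
tcp_rot: [2.051, 2.379, 0.002]
wrist_force: [-1.2, 1.8, 5.8]
width: -0.001
```

```bash
python3 -m inch '[{"dx":0,"dy":0,"dz":0.001,"ax":0,"ay":0,"az":0,"fingers":-1},{"dx":0,"dy":0,"dz":0.001,"ax":0,"ay":0,"az":0,"fingers":-1}]'
```

```text
time: 5.45
tool_pos: [0.5662, -0.1961, 0.1861]
tcp_rot: [2.051, 2.378, 0.002]
wrist_force: [-2.9, 1.8, 7.3]
width: 0.005
```

```bash
python3 -m inch '[{"dx":0,"dy":0,"dz":0.001,"ax":0,"ay":0,"az":0,"fingers":-1},{"dx":0,"dy":0,"dz":0.001,"ax":0,"ay":0,"az":0,"fingers":-1},{"dx":0,"dy":0,"dz":0.001,"ax":0,"ay":0,"az":0,"fingers":-1}]'
python3 -m inch '[{"dx":0,"dy":0,"dz":-0.02,"ax":0,"ay":0,"az":0,"fingers":-1},{"dx":0,"dy":0,"dz":-0.05,"ax":0,"ay":0,"az":0,"fingers":-1},{"dx":0,"dy":0,"dz":-0.09,"ax":0,"ay":0,"az":0,"fingers":-1},{"dx":0,"dy":0,"dz":-0.115,"ax":0,"ay":0,"az":0,"fingers":-1},{"dx":0,"dy":0,"dz":-0.115,"ax":0,"ay":0,"az":0,"fingers":-1}]'
python3 - <<'E'
from h import *
# TCP so the bar lies 19mm up the fingers
print(go([.454,.158,.2],[.989,.146]), R.from_rotvec(bot.read_state()["tcp_rot"]).as_matrix().round(2))
im,d=bot.read_camera("scene");W=cloud("scene",d)
for m in bot.masks_of("scene","gauge")[:1]:
    p=W[m["region"]];print(np.nanpercentile(p[:,2],[50,90]))
E
```

```text
time: 5.82
tool_pos: [0.5662, -0.1961, 0.186]
tcp_rot: [2.051, 2.378, 0.002]
wrist_force: [-2.3, 1.9, 6.8]
width: -0.0
time: 6.45
tool_pos: [0.5677, -0.1971, 0.3049]
tcp_rot: [2.047, 2.373, 0.005]
wrist_force: [0.1, -0.3, -1.0]
width: 0.0
[array([ 0.3683, -0.061 ,  0.103 ]), array([0.4, 0.2, 0. ]), array([  -0.3,    0.7, -179.9])] [[-0.15  0.99  0.01]
 [ 0.99  0.15 -0.  ]
 [-0.    0.01 -1.  ]]
[0.22344831 0.22685573]
```

Foot rested at 0.036 (rod → 60°) with about 7 N; gauge is back up. Now go above the handle.

```bash
python3 -m inch '[{"dx":0.05,"dy":-0.008,"dz":0,"ax":0,"ay":0,"az":0,"fingers":0},{"dx":0.1,"dy":-0.016,"dz":0,"ax":0,"ay":0,"az":0,"fingers":0},{"dx":0.15,"dy":-0.024,"dz":0,"ax":0,"ay":0,"az":0,"fingers":0},{"dx":0.2,"dy":-0.033,"dz":0.01,"ax":0,"ay":0,"az":0,"fingers":0},{"dx":0.25,"dy":-0.041,"dz":0.03,"ax":0,"ay":0,"az":0,"fingers":0},{"dx":0.3,"dy":-0.049,"dz":0.06,"ax":0,"ay":0,"az":0,"fingers":0},{"dx":0.34,"dy":-0.056,"dz":0.085,"ax":0.4,"ay":0.2,"az":0,"fingers":0},{"dx":0.368,"dy":-0.061,"dz":0.103,"ax":0.4,"ay":0.2,"az":0,"fingers":0},{"dx":0.368,"dy":-0.061,"dz":0.103,"ax":0.4,"ay":0.2,"az":0,"fingers":0},{"dx":0.368,"dy":-0.061,"dz":0.103,"ax":0.4,"ay":0.2,"az":0,"fingers":0}]'
python3 - <<'E'
from h import *
s=bot.read_state();print(s["q"].round(3))
print(go([.454,.158,.0665],[.989,.146]))
c=bot.get_calibration("wrist");K=np.array(c["intrinsics"]);V=np.array(c["view"])
im,_=bot.read_camera("wrist")
for p in([.454,.158,.0855],[.4475,.2033,.0855],[.4605,.113,.0855],s["tool_pos"]):
    q=V[:3,:3]@p+V[:3,3];th=np.arctan2(np.hypot(*q[:2]),q[2]);u=(K[:2,2]+K[0,0]*th*q[:2]/np.hypot(*q[:2]));print(u.round(1),q.round(3))
    cv2.circle(im,tuple(int(a) for a in u),3,(0,255,255),1)
cv2.imwrite("pics/w3.png",im)
E
```

```text
time: 7.8
tool_pos: [0.4513, 0.1582, 0.1968]
tcp_rot: [-2.047, -2.375, 0.006]
wrist_force: [-0.7, -0.3, 0.2]
width: 0.497
[ 0.283 -0.084  2.047  0.004  1.185  0.133]
[array([-0.0009,  0.0035,  0.1303]), array([-0.4, -0.1,  0.1]), array([   0.2,   -0.6, -179.9])]
[322.1 193.4] [ 0.003 -0.003  0.265]
[322.6 139.9] [ 0.003 -0.047  0.252]
[321.8 241.9] [0.003 0.041 0.278]
[318.4 251.4] [0.    0.028 0.158]
```

View pics/w3.png

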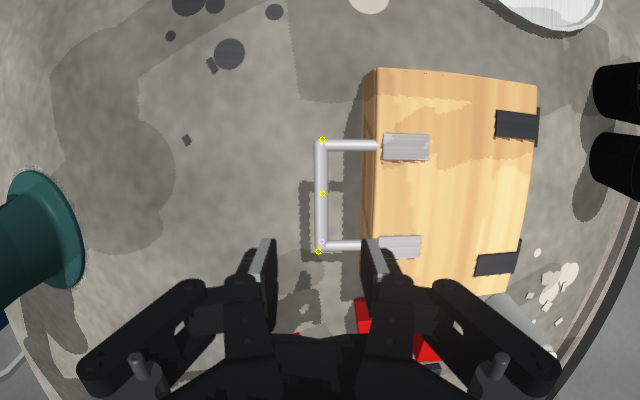

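```bash
python3 -m inch '[{"dx":0,"dy":0.003,"dz":0.01,"ax":-0.4,"ay":0,"az":0,"fingers":-0.2},{"dx":-0.001,"dy":0.0035,"dz":0.05,"ax":-0.4,"ay":0,"az":0,"fingers":-0.2},{"dx":-0.001,"dy":0.0035,"dz":0.09,"ax":-0.4,"ay":0,"az":0,"fingers":-0.2},{"dx":-0.001,"dy":0.0035,"dz":0.115,"ax":-0.4,"ay":0,"az":0,"fingers":-0.2},{"dx":-0.001,"dy":0.0035,"dz":0.13,"ax":-0.4,"ay":0,"az":0,"fingers":-0.2},{"dx":-0.001,"dy":0.0035,"dz":0.13,"ax":-0.4,"ay":0,"az":0,"fingers":-0.2}]'
python3 - <<'E'
from h import *
print(go([.454,.158,.0665],[.989,.146]),bot.read_state()["wrist_force"])
E
```

```text
time: 8.6
tool_pos: [0.4543, 0.1572, 0.0666]
tcp_rot: [-2.052, -2.376, -0.002]
wrist_force: [-0.4, -0.3, 0.8]
width: 0.401
[array([ 0.0008, -0.0001,  0.0001]), array([-0. , -0.1, -0. ]), array([ -0.2,   0. , 180. ])] [-0.35612719 -0.30678831  0.80297014]
```

```bash
python3 -m inch '[{"dx":0,"dy":0,"dz":0,"ax":0,"ay":0,"az":0,"fingers":-1},{"dx":0,"dy":0,"dz":0,"ax":0,"ay":0,"az":0,"fingers":-1},{"dx":0,"dy":0,"dz":0,"ax":0,"ay":0,"az":0,"fingers":-1},{"dx":0,"dy":0,"dz":0,"ax":0,"ay":0,"az":0,"fingers":-1},{"dx":0,"dy":0,"dz":0,"ax":0,"ay":0,"az":0,"fingers":-1}]' 40
python3 - <<'E'
import numpy as np
for a in range(10,61,10):
    t=np.radians(a);print(a,"dy",(.205*(1-np.cos(t))).round(4),"dz",(-.205*np.sin(t)).round(4))
E
```

```text
time: 9.22
tool_pos: [0.4526, 0.1569, 0.0676]
tcp_rot: [-2.05, -2.375, 0.002]
wrist_force: [-7.0, -1.1, 5.6]
width: 0.123
10 dy 0.0031 dz -0.0356
20 dy 0.0124 dz -0.0701
30 dy 0.0275 dz -0.1025
40 dy 0.048 dz -0.1318
50 dy 0.0732 dz -0.157
60 dy 0.1025 dz -0.1775
```

Gripped. Lift along the arc, half way first.

```bash
python3 -m inch '[{"dx":0,"dy":0.001,"dz":-0.018,"ax":0,"ay":0,"az":0,"fingers":-1},{"dx":0,"dy":0.003,"dz":-0.0356,"ax":0,"ay":0,"az":0,"fingers":-1},{"dx":0,"dy":0.007,"dz":-0.053,"ax":0,"ay":0,"az":0,"fingers":-1},{"dx":0,"dy":0.0124,"dz":-0.070,"ax":0,"ay":0,"az":0,"fingers":-1},{"dx":0,"dy":0.0192,"dz":-0.0866,"ax":0,"ay":0,"az":0,"fingers":-1},{"dx":0,"dy":0.0275,"dz":-0.1025,"ax":0,"ay":0,"az":0,"fingers":-1},{"dx":0,"dy":0.0275,"dz":-0.1025,"ax":0,"ay":0,"az":0,"fingers":-1}]'
```

```text
time: 10.1
tool_pos: [0.4818, 0.1614, 0.1718]
tcp_rot: [-2.051, -2.376, -0.002]
wrist_force: [2.0, 4.2, -3.9]
width: 0.124
```

```bash
python3 -m inch '[{"dx":0,"dy":0.0096,"dz":-0.015,"ax":0,"ay":0,"az":0,"fingers":-1},{"dx":0,"dy":0.0205,"dz":-0.029,"ax":0,"ay":0,"az":0,"fingers":-1},{"dx":0,"dy":0.0325,"dz":-0.042,"ax":0,"ay":0,"az":0,"fingers":-1},{"dx":0,"dy":0.0457,"dz":-0.054,"ax":0,"ay":0,"az":0,"fingers":-1},{"dx":0,"dy":0.06,"dz":-0.0645,"ax":0,"ay":0,"az":0,"fingers":-1},{"dx":0,"dy":0.075,"dz":-0.074,"ax":0,"ay":0,"az":0,"fingers":-1},{"dx":0,"dy":0.075,"dz":-0.074,"ax":0,"ay":0,"az":0,"fingers":-1},{"dx":0,"dy":0.075,"dz":-0.074,"ax":0,"ay":0,"az":0,"fingers":-1},{"dx":0,"dy":0.075,"dz":-0.074,"ax":0,"ay":0,"az":0,"fingers":-1}]'
python3 - <<'E'
from h import *
s=bot.read_state()
hinge=np.array([.454,.158])+.205*np.array([.989,.146]);p=s["tool_pos"]
r=(hinge-p[:2])@[.989,.146];h=p[2]+.019-.0855
print("tcp angle",np.degrees(np.arctan2(h,r)),np.hypot(r,h))
for cam in("scene","top"):
    im,d=bot.read_camera(cam);W=cloud(cam,d)
    if cam=="scene":cv2.imwrite("pics/s3.png",cv2.resize(im[120:360,180:420],(600,600)))
    for t in("lid","strip","rod","block","cup","can","gauge"):
        for m in bot.masks_of(cam,t)[:2]:
            P=W[m["region"]];P=P[~np.isnan(P[:,0])]
            if not len(P):continue
            if t=="lid":
                P=P-np.median(P,0);P=P[np.linalg.norm(P,axis=1)<.08];n=np.linalg.svd(P,full_matrices=False)[2][2];print(cam,"lid tilt",round(m["p"],2),np.degrees(np.arccos(abs(n[2]))))
            else:
                zt=np.percentile(P[:,2],95);print(cam,t,round(m["p"],2),P[P[:,2]>zt-.008].mean(0).round(3))
E
```

```text
time: 11.22
tool_pos: [0.5545, 0.1728, 0.2464]
tcp_rot: [-2.049, -2.373, 0.0]
wrist_force: [-4.7, 3.2, 4.5]
width: 0.121
tcp angle 60.11034238618377 0.20744339921236707
scene lid tilt 0.57 58.97906799378904
scene strip 0.66 [ 0.59  -0.288  0.016]
scene strip 0.16 [0.581 0.162 0.231]
scene rod 0.77 [ 0.572 -0.198  0.036]
scene rod 0.42 [0.401 0.003 0.074]
scene block 0.87 [ 0.454 -0.11   0.054]
scene block 0.79 [ 0.643 -0.044  0.052]
scene cup 0.74 [0.401 0.003 0.074]
scene can 0.75 [ 0.751 -0.004  0.14 ]
scene gauge 0.69 [ 0.568 -0.199  0.225]
top lid tilt 0.73 58.08169908962114
top strip 0.56 [ 0.584 -0.295  0.016]
top rod 0.54 [ 0.567 -0.179  0.127]
top block 0.94 [ 0.449 -0.098  0.052]
top block 0.89 [ 0.542 -0.105  0.052]
top cup 0.67 [ 0.563 -0.197  0.225]
top cup 0.63 [0.392 0.006 0.075]
top can 0.93 [ 0.745 -0.001  0.14 ]
top can 0.53 [0.581 0.126 0.233]
top gauge 0.81 [ 0.563 -0.196  0.225]
```

View pics/s3.png

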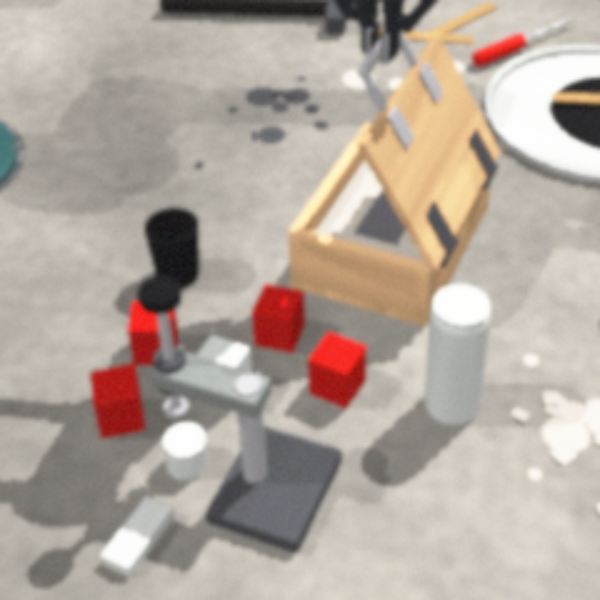

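The picture shows the lid open at about 59–60°, held by the fingers on the bar, with everything else in place and the gauge up.

```bash
python3 -c "
from workcell import bot
s=bot.read_state();print(s['joint_vel'].round(3),s['width']);print(bot.finish_job())"
```

```text
[-0.001  0.     0.001  0.001 -0.001  0.   ] 0.12408921293976911
the job is handed in; nothing more can be done
None
```

I pressed the gauge onto the piece below it, which was the rod at 36 mm, and let the gauge spring back. I then lifted the lid by its bar and handed the job in while holding it at about 60°.

- **Gauge:** the tool stopped at 186 mm with about 7 N, which puts the foot at about 36 mm. Afterwards the knob measured 225 mm over the bench, its rest height.
- **Lid angle:** the three estimates differed slightly but all lie within the 6° limit. The tool position gave 60.1°, the scene camera 59.0° and the top camera 58.1°.
- **Hold:** the arm was still, and the fingers were closed on the bar with a grip set to 40 N.
- **Pieces and bystanders:** the strip, rod, cup and can measured within a few millimetres of their starting places. I checked the block only by eye: it looked unmoved in the last picture, but the last network detections in its class were red look-alikes. Some low-confidence detections were wrong (for example, the gauge knob reported as a cup), and I ignored them.
- **Time and refused call:** the job took about 11.5 s of the 58 s allowed. My first move call was refused for missing keys; nothing moved, and I sent it again in full.

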